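# Clamp the polished specimen with the swing strap and cam lever

### The job

The green specimen mount in the nest of the grey clamping fixture has to be clamped. Nothing needs grasping: push the aluminium strap round by its red peg, all the way to its stop so that its rubber pad stands over the mount; only then push the black cam lever fully down so that the pad presses on the mount. Leave the mount in its nest, and do not disturb the other things on the bench.

Things in the scene. Friction and masses are not known exactly. Their poses are not given: they have to be found in the camera images.
- fixture: Grey base plate fixed to the bench, 100 x 230 x 12 mm (its own x, y, z); origin at the centre of its underside, z up. Carries the nest ring, a steel pivot post, and on the post the strap with the cam lever. Its position and yaw differ each time.
- nest (a point): Centre of the nest floor (top of the plate) where the mount sits, at [0, 0.055, 0.012] in the fixture frame. The aluminium ring round it is 46 mm outside, 33.4 mm inside, 9 mm high.
- pivot (a point): Point on the strap's vertical pivot axis at the height of the strap's underside, at [0, -0.030, 0.040] in the fixture frame. The strap is an aluminium bar 26 mm wide and 10 mm thick, its underside 40 mm and its top 50 mm above the bench, reaching 111 mm from this axis.
- strap (a joint): Strap angle about the vertical pivot axis (rad). 0 = at its stop, pointing along the fixture's +y, pad centred over the nest; positive = swung open, counter-clockwise from above (at 1.57 it points along the fixture's -x, at the angle a along [-sin a, cos a]). Range 0 to 2.0, starts 1.1 to 1.8. Stays where it is left; 1 to 2 N at the peg moves it.
- strap_peg (a point): Top end of the red upright peg near the strap's free end, 106 mm from the pivot axis; peg 15 mm in diameter, standing on the strap from 50 to 85 mm above the bench; this point is on its axis, 85 mm above the bench.
- lever (a joint): Cam lever angle (rad). At 0 the lever leans 0.45 rad from upright, away from the strap's pad end; growing = folding down, away from the pad. 1.05 = fully down, its stop, 0.07 rad above level. Starts 0 to 0.12, stays where it is left; 2 to 3 N at its end moves it, up to twice that near the stop.
- lever_end (a point): Tip of the cam lever on its centre line, 98 mm from its hinge axis. That axis is level, across the strap, straight above the pivot axis, 66 mm above the bench; lever and axis turn with the strap. The black handle covers the last 58 mm of the lever, 22 mm wide and 12 mm thick.
- pad: Rubber pad, 18 mm across, on a spindle through the strap, 85 mm from the pivot axis; the cam lever draws it 3.6 mm down. With the strap at its stop it hovers 3 mm above the mount until the lever is pushed down. This body's origin is on the pivot axis.
- mount_e: Green cylindrical specimen mount with a bright metal disc on top, 30 mm across, 21 mm high, loose in the nest; origin at the centre of its underside. Its top is 33 mm above the bench.
- loupe: Black cylindrical loupe with a white band, 36 x 36 x 30 mm, loose, beside the right end of the fixture; origin at its underside. A bystander.
- petri_dish: Clear covered dish, 64 x 64 x 14 mm, loose, beyond the fixture; origin at its underside. A bystander.
- clay_tin: White round tin, 64 x 64 x 27 mm, loose, to the left of the fixture; origin at its underside. A bystander.
- marker_pen: Black and red marker pen, 18 x 105 x 20 mm, lying loose to the left; origin at its underside. A bystander.
- mount_a: Black specimen mount, 30 x 30 x 16 mm, loose in a well of the white tray at the right; origin at its underside. A bystander.
- mount_g: Red specimen mount, 30 x 30 x 17 mm, loose in a well of the white tray at the right; origin at its underside. A bystander.
- objective_can: Black can with a grey knurled lid, 37 x 37 x 54 mm, standing loose at the left; origin at its underside. A bystander.

How it is judged:
On the way, in this order (a step that is already met when the one before it is completed fails the run):
1. the strap is swung over to its stop, the lever still up (value of joint strap below 0.06 rad and value of joint lever below 0.4 rad), for 0.2 s.
2. the cam lever is fully down (value of joint strap below 0.06 rad and value of joint lever above 0.97 rad), for 0.2 s.
At the end, for the whole second after the job is handed in: The strap is within 0.06 rad of its stop, the lever is at 0.97 rad or more, the pad presses on the green mount with more than 1 N, and the mount rests within 4 mm of the nest's centre (all of step 2 and contact force between pad and mount_e above 1 N and horizontal distance between mount_e and nest below 0.004 m and linear speed of mount_e below 0.02 m/s); the robot touches nothing.
It fails at once if the lever is pushed down before the strap is over the mount (value of joint lever above 0.4 rad and value of joint strap above 0.12 rad).
It fails at once if the green mount is lifted or pushed out of its place (distance of mount_e from where it was at the start of the episode above 0.006 m).
It fails at once if a bystander is moved more than 15 mm (distance of any of loupe, petri_dish, clay_tin, marker_pen, mount_a, mount_g, objective_can from where it was at the start of the episode above 0.015 m).
It also fails if it takes over 51 s, if anything falls off the work surface, if the arm or the gripper's body presses on something with over 40 N, if the wrist force passes 120 N, or if a joint passes its speed limit or range.

### The arm

A 6-joint arm with a two-finger parallel gripper is mounted at the origin on a cart in front of the work surface, level with it; the furniture and walls round the work are solid. World frame = base frame: x ahead of the robot, y to its left, z up, the work surface at z = 0. Lengths are in m, angles in rad, forces in N, time in s.
With the tool pointing down it reaches from about 0.275 to 1 m from the base axis. Payload 8.4 kg.
Tool frame: the origin (TCP) lies at the very end of the fingers, on their centre line; the grasp point (between the pads) lies 19 mm behind it (robot.pinch_z is the distance from the TCP to the grasp point, in m); z points along the fingers, y is the line along which they close (so a half turn about z gives the same grasp; the last joint's range is limited). The gripper opens to 85 mm and grips with 20 to 120 N. Pads are 22 mm wide; open, the fingers measure 114 mm over their backs; the gripper's body (76 mm by 85 mm) begins 54 mm behind the grasp point. The pads swing forward as they close: fully open they stand 13 mm farther back than shut.
Start: joints at [-1.102, 0.353, 1.633, -0, 1.155, -0.002], TCP at [0.283, -0.557, 0.231] pointing down, gripper open.
Joint ranges: [-2.63, 2.63], [-0.92, 2.1], [0.06, 2.66], [-1.3, 4.44], [0, 2.69], [-3.02, 3.02]. Speed limits (rad/s): [2.22, 2.22, 2.79, 3.14, 3.14, 3.14].

### API

Orientations are given as a 3x3 rotation matrix whose columns are the frame's x, y, z axes.
In Python, from bench import telemetry, grab_frame, camera_model, order, robot gives the robot as it stands.
- The arm moves only by the tool move_arm, never from a script. Its argument "rows" is a list of rows, each a list of 7 numbers: the closure, from 0 (fully open) to 1 (shut), then the shift along the tool's x, y, z scaled (see below), then the turn, a rotation vector about the tool's x, y, z scaled (see below). In form: [[hand, x, y, z, ax, ay, az], ...]. A call has 1 to 8 rows; each row is the pose to reach, as a shift and turn from the pose commanded when the call began, along the tool's axes at that moment; what a row does not reach only later rows make up. The controller multiplies each number of a shift by 0.3 m and each number of a turn by 90 degrees. A row lasts 1/10 s, in which the tool goes at most 50 mm and 8.59 degrees, less where a joint would pass 70% of its speed; a pose out of reach is approached as far as the arm can. A call with a number of a shift or a turn outside -1 to 1 is refused whole. A call with a gripper value outside its range is refused whole. The fingers move at their own pace and stop on an object; the grip force is fixed at half the most. Time passes only in rows, so rows that repeat a pose let the fingers close. It gives the time, the measured TCP pose, the force, the opening and the grip force at its end, in the units of the state.
- telemetry.get_obs(): the state, without advancing time (a new reading comes with each control period).
- grab_frame(name): name is "scene" or "top" or "wrist"; returns (picture, depth): 384x512x3 uint8, red, green, blue; 384x512 float32, m along the optical axis (not along the pixel's ray), 0 where there is no reading.
- camera_model(name): a dict with "camera_matrix" (3x3 intrinsics, pixels), "xyz" and "orientation" of the camera in the world. Camera axes: x right, y down, z forward; pixel columns grow to the right and rows downward; lengths in m; the calibration is good to about 2 mm. The wrist camera is an equidistant fisheye: a pixel r from the principal point sees the ray r / f radians off the axis. A picture is of the moment at which its call begins: read the wrist's pose just before it. camera_model takes no time and is no camera call; for the wrist camera it gives the pose at the moment of the call.
- order.hand_in(): hands the job in; it is judged then, once.
The state is a dict: "time_s": time; "q": joint angles; "joint_vel": joint speeds; "joint_efforts": joint torques, N m; "position": TCP position; "eef_rot": TCP orientation; "force": force on the tool from outside, world axes, zero at the start; "ft_torque": the same for the moment, N m; "opening": finger opening in m; "gripper_force": force on a finger pad.
Only numpy, scipy, OpenCV 4.12 (cv2) and the standard library are available. Lean on these libraries where they do the work, as an engineer would, in place of code of your own. Each camera call takes 0.05 s, during which the arm holds its last target. There are 200 camera calls.

## Working session

There is one attempt and no reset: what is moved stays moved. The work goes in short steps, Python scripts to look and compute and a tool call to move; the robot and the scene stay as the last step left them, time stands still between calls to the robot, and variables do not carry over. Pictures are saved under pics/ and viewed, at most 10 in all, crops included, and the job is handed in when it is done.

Besides the shell and the picture viewer there is one more tool, called as a command line: name --pt "numbers of a row" for each row, then --argument value for the rest. move_arm: Moves the arm, as the interface text tells. Its arguments: {"type":"object","properties":{"rows":{"type":"array"}},"required":["rows"]}

```bash
mkdir -p pics; ls
python3 - <<'E'
from bench import *
import cv2,numpy as np
for n in("scene","top"):
    p,d=grab_frame(n); np.save(n+"_d.npy",d); np.save(n+"_p.npy",p)
    cv2.imwrite(f"pics/{n}0.png",cv2.resize(p[:,:,::-1],(800,600),interpolation=cv2.INTER_CUBIC))
    print(n,camera_model(n))
o=telemetry.get_obs();print(o)
E
```

```text
pics
scene {'camera_matrix': array([[349.07360621,   0.        , 253.94039941],
       [  0.        , 349.07360621, 188.68017333],
       [  0.        ,   0.        ,   1.        ]]), 'xyz': array([-0.14334654,  0.68992164,  0.68975242]), 'orientation': array([[-0.75019641, -0.32698155,  0.57470725],
       [-0.66090418,  0.34416012, -0.6669029 ],
       [ 0.02027363, -0.88013458, -0.47429116]])}
top {'camera_matrix': array([[438.27346448,   0.        , 247.61774076],
       [  0.        , 438.27346448, 193.84777886],
       [  0.        ,   0.        ,   1.        ]]), 'xyz': array([ 0.29060289, -0.10072938,  1.87489632]), 'orientation': array([[-0.02537384, -0.99225711,  0.12158122],
       [-0.99966996,  0.02469652, -0.00707482],
       [ 0.00401741, -0.12172061, -0.99255627]])}
{'time_s': 0.1, 'q': array([-1.10237249e+00,  3.53568312e-01,  1.63405284e+00,  1.94997206e-05,
        1.15524319e+00, -2.40596082e-03]), 'joint_vel': array([-8.10024039e-05, -1.39925185e-03, -2.17594205e-03,  2.02960391e-03,
        3.37992125e-04, -2.46635987e-03]), 'joint_efforts': array([ 1.93117507e-04, -6.06352830e+01, -3.42816424e+01,  5.45546754e-05,
        3.96240895e-03, -4.71213639e-06]), 'position': array([ 0.28332085, -0.55660371,  0.23064634]), 'eef_rot': array([[ 8.91195759e-01,  4.53618571e-01, -5.58225340e-04],
       [ 4.53618914e-01, -8.91195026e-01,  1.14276046e-03],
       [ 2.08897210e-05, -1.27164485e-03, -9.99999191e-01]]), 'force': array([ 0.38684439,  0.54523832, -0.13142911]), 'ft_torque': array([-0.02938448,  0.02771459,  0.05284278]), 'gripper_force': 0.0, 'opening': 0.08536663933078727}
```

View pics/top0.png

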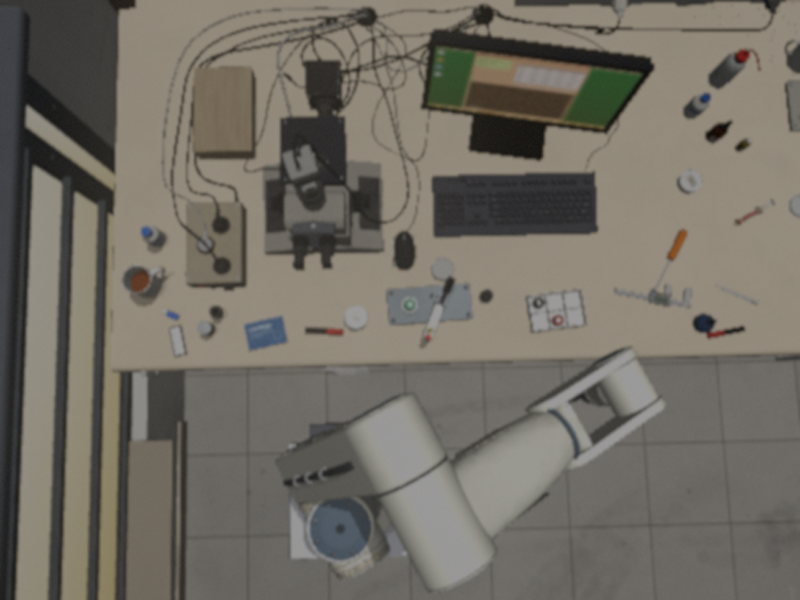

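View pics/scene0.png

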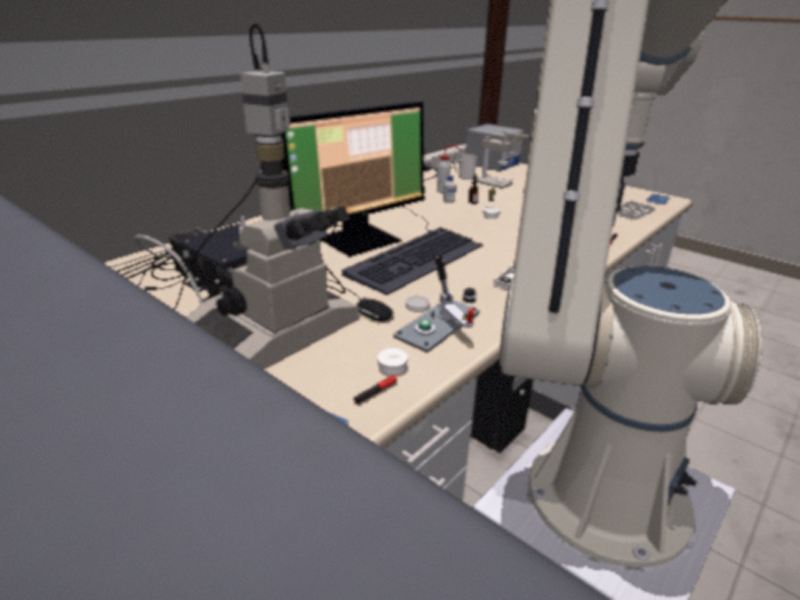

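The top picture shows the fixture around (430,303) of 800x600. The nest is at (410,303), and the strap swings towards the robot with its peg at about (425,342). The lever points up and away. Next I'll enlarge that area.

Run:
```python
import cv2,numpy as np
p=np.load("top_p.npy")[172:228,236:316]
cv2.imwrite("pics/crop1.png",cv2.resize(p[:,:,::-1],None,fx=10,fy=10,interpolation=cv2.INTER_CUBIC))
```

```text
(no output)
```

View pics/crop1.png

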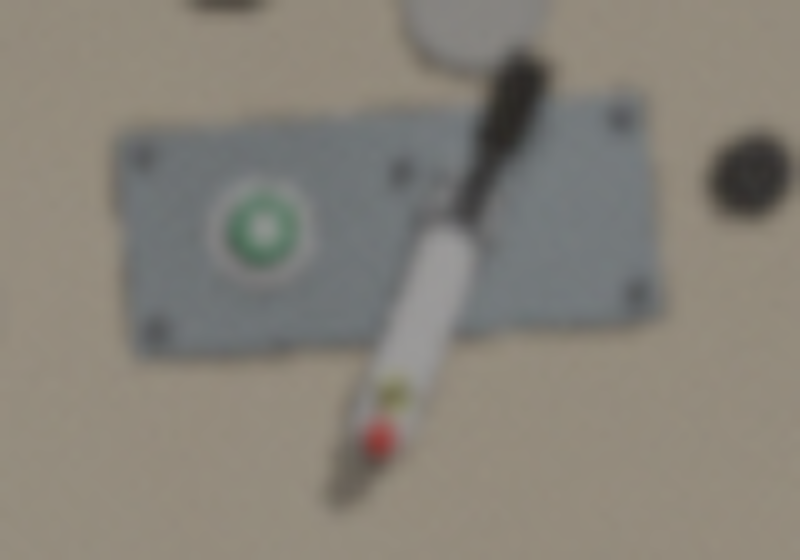

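```bash
cat > h.py <<'E'
import numpy as np
from bench import *
def ray(name,u,v,z):
    c=camera_model(name);K=c["camera_matrix"];R=c["orientation"];t=c["xyz"]
    r=R@np.linalg.solve(K,[u,v,1]);return t+r*(z-t[2])/r[2]
E
python3 - <<'E'
from h import *
np.set_printoptions(precision=4,suppress=True)
cr=lambda a,b,z:ray("top",(a+.5)/10-.5+236,(b+.5)/10-.5+172,z)
C=np.array([cr(a,b,.012) for a,b in((118,130),(640,97),(660,318),(138,352))])
print(C)
ctr=C.mean(0); yd=(C[0]+C[3]-C[1]-C[2]); yd/=np.linalg.norm(yd); xd=C[0]+C[1]-C[2]-C[3];xd/=np.linalg.norm(xd)
yaw=np.arctan2(-yd[0],yd[1]);print("ctr",ctr,"yaw",yaw,np.arctan2(xd[1],xd[0]), "size",np.linalg.norm(C[0]-C[1]),np.linalg.norm(C[0]-C[3]))
ex=np.array([np.cos(yaw),np.sin(yaw),0]);ey=np.array([-ex[1],ex[0],0])
print("nest",ctr+ey*.055,cr(262,230,.021),cr(262,228,.033))
piv=ctr-ey*.03; peg=cr(382,440,.085); print("piv",piv,"peg",peg,np.linalg.norm((peg-piv)[:2]))
d=peg-piv;print("ang",np.arctan2(-d@ex,d@ey))
L=cr(530,60,.15);print("lever",L,(L-piv)@ex,(L-piv)@ey)
print("loupe",cr(750,172,.03),"dish",cr(478,5,.014))
E
```

```text
[[ 0.559  -0.1139  0.012 ]
 [ 0.5678 -0.3386  0.012 ]
 [ 0.4722 -0.3434  0.012 ]
 [ 0.4632 -0.12    0.012 ]]
ctr [ 0.5155 -0.229   0.012 ] yaw 0.0396259549240977 0.05664258316879323 size 0.22490632718054698 0.09606317789653011
nest [ 0.5134 -0.174   0.012 ] [ 0.5132 -0.1741  0.021 ] [ 0.5126 -0.1736  0.033 ]
piv [ 0.5167 -0.2589  0.012 ] peg [ 0.4178 -0.2181  0.085 ] 0.1070489153932853
ang 1.1396237589020344
lever [ 0.5632 -0.2777  0.15  ] 0.045734699275484486 -0.020634445556270885
loupe [ 0.5318 -0.3818  0.03  ] dish [ 0.6092 -0.2702  0.014 ]
```

```bash
cat >> h.py <<'E'
from scipy.spatial.transform import Rotation as Ro
yaw=.043;ctr=np.array([.5155,-.229,0])
ex=np.array([np.cos(yaw),np.sin(yaw),0]);ey=np.array([-ex[1],ex[0],0]);ez=np.array([0,0,1.])
piv=ctr-.03*ey
def row(p,head,hand=1):
    "row for tool down, tool x at heading head (world)"
    o=telemetry.get_obs();R=o["eef_rot"]
    s=R.T@(p-o["position"])/.3
    x=np.array([np.cos(head),np.sin(head),0]);T=np.c_[x,np.cross(-ez,x),-ez]
    w=Ro.from_matrix(R.T@T).as_rotvec()/(np.pi/2)
    print([hand]+[round(float(v),3) for v in (*s,*w)])
def pegpose(a,gap=0,r=.107,z=.062):
    e=-np.sin(a)*ex+np.cos(a)*ey;t=np.cos(a)*ex+np.sin(a)*ey
    return piv+r*e-(.0185+gap)*t+z*ez, yaw+np.pi/2-(np.pi/2-a)-0
E
python3 - <<'E'
from h import *
p,h=pegpose(1.14,.02,z=.2);print(p,h);row(p,h)
E
```

```text
[ 0.40317618 -0.25415146  0.2       ] 1.1829999999999998
[1, 0.813, -0.717, 0.103, -0.001, -0.0, -0.453]
```

move_arm --pt "1 0.813 -0.717 0.103 0 0 -0.453" --pt "1 0.813 -0.717 0.103 0 0 -0.453" --pt "1 0.813 -0.717 0.103 0 0 -0.453" --pt "1 0.813 -0.717 0.103 0 0 -0.453" --pt "1 0.813 -0.717 0.103 0 0 -0.453" --pt "1 0.813 -0.717 0.103 0 0 -0.453" --pt "1 0.813 -0.717 0.103 0 0 -0.453" --pt "1 0.813 -0.717 0.103 0 0 -0.453"

```text
time_s: 0.9
position: [0.4037, -0.2516, 0.1998]
eef_rot: [[0.376, 0.927, -0.001], [0.927, -0.376, 0.001], [0.001, -0.001, -1.0]]
force: [-0.7, -0.4, -0.3]
opening: -0.0001
gripper_force: 0.0
```

Run:
```python
from h import *
import cv2
print(telemetry.get_obs()["position"]);
row(*pegpose(1.14,.02))
p,d=grab_frame("wrist");cv2.imwrite("pics/w1.png",p[:,:,::-1])
```

```text
[ 0.40365513 -0.2515519   0.19985   ]
[1, -0.009, 0.002, 0.459, -0.001, -0.001, 0.002]
```

View pics/w1.png

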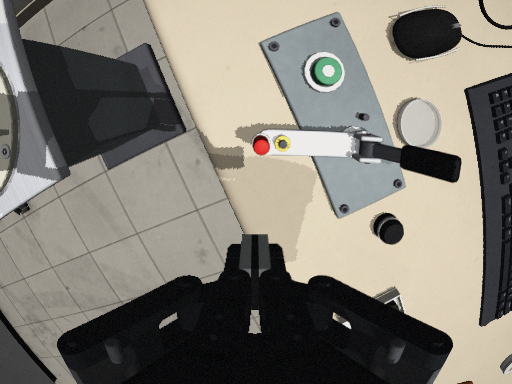

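The wrist picture shows the peg at (261,145), straight ahead of the closed fingertips at (258,240). The strap lies square to the push direction, so I'll descend.

move_arm --pt "1 -0.009 0.002 0.459 0 0 0" --pt "1 -0.009 0.002 0.459 0 0 0" --pt "1 -0.009 0.002 0.459 0 0 0" --pt "1 -0.009 0.002 0.459 0 0 0" --pt "1 -0.009 0.002 0.459 0 0 0"

```text
time_s: 1.45
position: [0.4025, -0.2581, 0.0629]
eef_rot: [[0.38, 0.925, -0.001], [0.925, -0.38, 0.001], [0.0, -0.001, -1.0]]
force: [0.7, 0.0, 0.6]
opening: -0.0001
gripper_force: 0.0
```

Run:
```python
from h import *
o=telemetry.get_obs();print(o["position"],o["force"])
for a in np.linspace(1.14,.72,8): row(*pegpose(a))
```

```text
[ 0.40254552 -0.25806254  0.0629115 ] [0.74023303 0.01820117 0.61655392]
[1, 0.08, -0.003, 0.003, -0.001, -0.0, -0.001]
[1, 0.101, -0.006, 0.003, -0.001, -0.0, 0.037]
[1, 0.123, -0.008, 0.003, -0.001, -0.0, 0.075]
[1, 0.144, -0.008, 0.003, -0.001, -0.0, 0.114]
[1, 0.166, -0.008, 0.003, -0.001, 0.0, 0.152]
[1, 0.188, -0.006, 0.003, -0.001, 0.0, 0.19]
[1, 0.209, -0.002, 0.003, -0.001, 0.0, 0.228]
[1, 0.23, 0.003, 0.003, -0.001, 0.0, 0.266]
```

move_arm --pt "1 0.08 -0.003 0.003 0 0 0" --pt "1 0.101 -0.006 0.003 0 0 0.037" --pt "1 0.123 -0.008 0.003 0 0 0.075" --pt "1 0.144 -0.008 0.003 0 0 0.114" --pt "1 0.166 -0.008 0.003 0 0 0.152" --pt "1 0.188 -0.006 0.003 0 0 0.19" --pt "1 0.209 -0.002 0.003 0 0 0.228" --pt "1 0.23 0.003 0.003 0 0 0.266"

```text
time_s: 2.25
position: [0.4313, -0.1948, 0.0645]
eef_rot: [[0.724, 0.69, 0.003], [0.69, -0.724, -0.002], [0.001, 0.003, -1.0]]
force: [-1.5, -0.4, 0.6]
opening: 0.0001
gripper_force: 0.6
```

Run:
```python
from h import *
o=telemetry.get_obs();print(o["position"],o["force"])
for a in np.linspace(.67,.3,8): row(*pegpose(a))
```

```text
[ 0.43126088 -0.1947651   0.06454165] [-1.545106   -0.38434499  0.58302448]
[1, 0.014, -0.008, 0.008, 0.002, -0.001, 0.031]
[1, 0.033, -0.009, 0.008, 0.002, -0.001, 0.065]
[1, 0.053, -0.01, 0.008, 0.002, -0.001, 0.098]
[1, 0.072, -0.01, 0.009, 0.002, -0.001, 0.132]
[1, 0.091, -0.009, 0.009, 0.002, -0.001, 0.166]
[1, 0.11, -0.007, 0.009, 0.002, -0.001, 0.199]
[1, 0.129, -0.004, 0.009, 0.002, -0.001, 0.233]
[1, 0.147, 0.001, 0.009, 0.002, -0.001, 0.267]
```

Contact is at about 1.6 N, so the peg is moving. Continuing the arc.

move_arm --pt "1 0.014 -0.008 0.006 0 0 0.031" --pt "1 0.033 -0.009 0.006 0 0 0.065" --pt "1 0.053 -0.01 0.006 0 0 0.098" --pt "1 0.072 -0.01 0.006 0 0 0.132" --pt "1 0.091 -0.009 0.006 0 0 0.166" --pt "1 0.11 -0.007 0.006 0 0 0.199" --pt "1 0.129 -0.004 0.006 0 0 0.233" --pt "1 0.147 0.001 0.006 0 0 0.267"

```text
time_s: 3.05
position: [0.4633, -0.1643, 0.0628]
eef_rot: [[0.942, 0.336, 0.003], [0.336, -0.942, -0.001], [0.003, 0.002, -1.0]]
force: [-1.7, 0.9, -0.6]
opening: 0.0002
gripper_force: 0.6
```

Run:
```python
from h import *
o=telemetry.get_obs();print(o["position"],o["force"])
for a in np.linspace(.26,.03,6): row(*pegpose(a))
```

```text
[ 0.46330728 -0.1642648   0.06275315] [-1.73478296  0.86872295 -0.6240336 ]
[1, 0.014, -0.002, 0.003, 0.001, -0.002, 0.025]
[1, 0.031, -0.003, 0.003, 0.001, -0.002, 0.055]
[1, 0.048, -0.004, 0.003, 0.001, -0.002, 0.084]
[1, 0.064, -0.005, 0.003, 0.001, -0.002, 0.113]
[1, 0.081, -0.004, 0.003, 0.001, -0.002, 0.142]
[1, 0.097, -0.003, 0.003, 0.001, -0.002, 0.172]
```

move_arm --pt "1 0.014 -0.002 0.003 0 0 0.025" --pt "1 0.031 -0.003 0.003 0 0 0.055" --pt "1 0.048 -0.004 0.003 0 0 0.084" --pt "1 0.064 -0.005 0.003 0 0 0.113" --pt "1 0.081 -0.004 0.003 0 0 0.142" --pt "1 0.097 -0.003 0.003 0 0 0.172" --pt "1 0.097 -0.003 0.003 0 0 0.172"

```text
time_s: 3.75
position: [0.491, -0.1537, 0.0618]
eef_rot: [[0.997, 0.074, 0.004], [0.074, -0.997, -0.001], [0.004, 0.002, -1.0]]
force: [0.4, 0.1, -0.5]
opening: -0.0002
gripper_force: 0.0
```

Run:
```python
from h import *
o=telemetry.get_obs();print(o["position"],o["force"])
for a in (.0,-.02,-.04,-.06): row(*pegpose(a))
```

```text
[ 0.49100304 -0.1536933   0.06178412] [ 0.4483605   0.12824885 -0.51776227]
[1, 0.009, -0.002, -0.001, 0.001, -0.003, 0.02]
[1, 0.016, -0.003, -0.001, 0.001, -0.003, 0.033]
[1, 0.024, -0.004, -0.001, 0.001, -0.003, 0.045]
[1, 0.031, -0.004, -0.001, 0.001, -0.003, 0.058]
```

move_arm --pt "1 0.004 -0.001 0 0 0 0.01" --pt "1 0.008 -0.002 0 0 0 0.02" --pt "1 0.012 -0.002 0 0 0 0.02" --pt "1 0.016 -0.002 0 0 0 0.02" --pt "1 0.018 -0.002 0 0 0 0.02"

```text
time_s: 4.25
position: [0.4942, -0.1519, 0.0591]
eef_rot: [[0.999, 0.044, -0.0], [0.044, -0.999, 0.0], [-0.0, -0.0, -1.0]]
force: [-1.3, -0.1, -0.5]
opening: -0.0001
gripper_force: 0.5
```

move_arm --pt "1 0.006 0 -0.005 0 0 0" --pt "1 0.01 0 -0.008 0 0 0" --pt "1 0.014 0 -0.008 0 0 0"

```text
time_s: 4.55
position: [0.4962, -0.1514, 0.0608]
eef_rot: [[0.999, 0.044, -0.005], [0.044, -0.999, 0.001], [-0.005, -0.001, -1.0]]
force: [-9.7, -2.7, 3.5]
opening: -0.0002
gripper_force: 5.5
```

The force jumped to 10 N, so the strap is at its stop. I'll back off, rise and look.

move_arm --pt "1 -0.08 0 0 0 0 0" --pt "1 -0.08 0 -0.15 0 0 0" --pt "1 -0.08 0 -0.3 0 0 0" --pt "1 -0.08 0 -0.45 0 0 0" --pt "1 -0.08 0 -0.5 0 0 0" --pt "1 -0.08 0 -0.5 0 0 0"

```text
time_s: 5.15
position: [0.4766, -0.1533, 0.2146]
eef_rot: [[0.999, 0.044, 0.006], [0.044, -0.999, -0.002], [0.006, 0.002, -1.0]]
force: [-0.8, -0.7, -1.1]
opening: 0.0
gripper_force: 0.0
```

```bash
cat >> h.py <<'E'
W=.0125
def levpose(l,r=.085,gap=0,dz=0):
    th=.45+l
    y=-r*np.sin(th)+(.006+gap)*np.cos(th); z=.066+r*np.cos(th)+(.006+gap)*np.sin(th)
    return piv+(y+W)*ey+(z+dz)*ez, yaw
E
python3 - <<'E'
from h import *
import cv2
print(telemetry.get_obs()["position"]);
p,d=grab_frame("top");cv2.imwrite("pics/crop2.png",cv2.resize(p[172:228,236:316,::-1],None,fx=10,fy=10,interpolation=cv2.INTER_CUBIC))
p,d=grab_frame("wrist");cv2.imwrite("pics/w2.png",p[:,:,::-1])
p,h=levpose(0,gap=.015,dz=.06);print(p);row(p,h); p,h=levpose(0,gap=.015);print(p)
E
```

```text
[ 0.47662135 -0.15333646  0.21455305]
[ 0.51702872 -0.26452981  0.21167228]
[1, 0.125, 0.379, -0.002, 0.0, -0.0, 0.0]
[ 0.51702872 -0.26452981  0.15167228]
```

View pics/crop2.png

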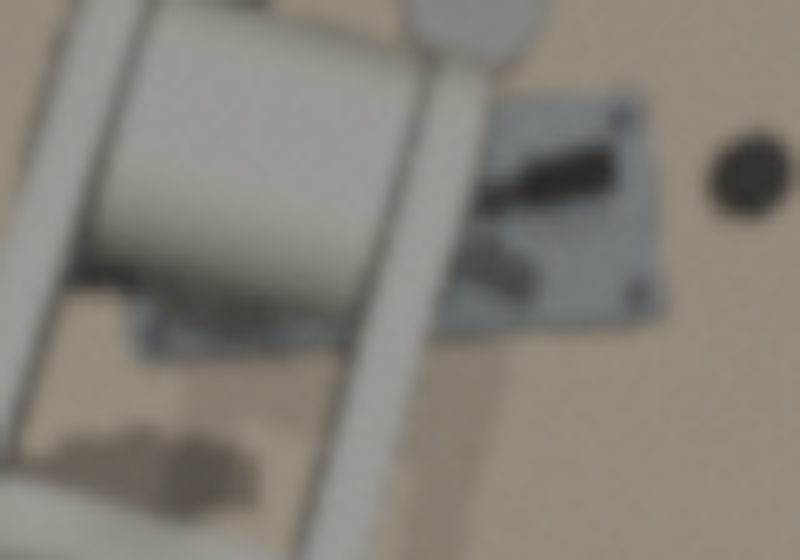

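View pics/w2.png

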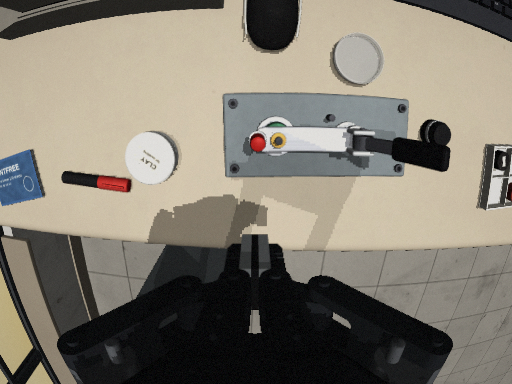

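The top crop shows the lever's far end near (612,165). The wrist view shows the strap over the nest, with the peg at (258,143) and the lever pointing right. I'll check the strap angle numerically.

Run:
```python
from h import *
import cv2
c=camera_model("top")
for a in(0,.06,.12):
  for l in (0,.1):
    th=.45+l;e=-np.sin(a)*ex+np.cos(a)*ey
    P=piv-.098*np.sin(th)*e+(.066+.098*np.cos(th))*ez
    q=c["camera_matrix"]@(c["orientation"].T@(P-c["xyz"]));q=q[:2]/q[2];print(a,l,(q-[236,172]+.5)*10-.5)
# wrist: peg top and plate in view
c=camera_model("wrist");K=c["camera_matrix"]
def wr(u,v,z):
    m=np.array([u-K[0,2],v-K[1,2]]);r=np.hypot(*m);t=r/K[0,0]
    d=c["orientation"]@np.r_[m/r*np.sin(t),np.cos(t)];return c["xyz"]+d*(z-c["xyz"][2])/d[2]
pg=wr(258,143,.085);d=pg-piv;print("peg",pg,np.hypot(d@ex,d@ey),"ang",np.arctan2(-d@ex,d@ey))
C=np.array([wr(u,v,.012) for u,v in((223,94),(409,99),(405,177),(226,176))]);print(C,C.mean(0))
```

```text
0 0 [595.20071946 168.03680672]
0 0.1 [615.43548477 168.16919599]
0.06 0 [594.48276819 161.67402517]
0.06 0.1 [614.57082277 160.54436774]
0.12 0 [593.38213164 155.3623704 ]
0.12 0.1 [613.24769193 152.98133732]
peg [ 0.51456415 -0.15369981  0.085     ] 0.10529597722479923 ang -0.021863209864219683
[[ 0.5597552  -0.11283716  0.012     ]
 [ 0.5739615  -0.33942934  0.012     ]
 [ 0.47392748 -0.34766974  0.012     ]
 [ 0.463504   -0.1187753   0.012     ]] [ 0.51778705 -0.22967788  0.012     ]
```

Both views agree that the strap is at its stop and the lever is still at about 0.08 rad. Next I'll move above the lever on its pad side.

move_arm --pt "1 0.125 0.379 0 0 0 0" --pt "1 0.125 0.379 0 0 0 0" --pt "1 0.125 0.379 0 0 0 0" --pt "1 0.125 0.379 0 0 0 0" --pt "1 0.125 0.379 0.1 0 0 0" --pt "1 0.125 0.379 0.2 0 0 0" --pt "1 0.125 0.379 0.2 0 0 0"

```text
time_s: 5.95
position: [0.5133, -0.2621, 0.1465]
eef_rot: [[0.999, 0.044, -0.008], [0.044, -0.999, 0.005], [-0.008, -0.005, -1.0]]
force: [-0.6, 0.6, -0.2]
opening: -0.0002
gripper_force: 0.0
```

Run:
```python
from h import *
o=telemetry.get_obs();print(o["position"],o["force"])
for l in (-.1,-.04,.02,.08,.14,.2,.26,.32): row(*levpose(l))
```

```text
[ 0.51327675 -0.26213584  0.1465035 ] [-0.58947013  0.6405317  -0.15021562]
[1, 0.012, 0.027, -0.005, -0.003, 0.005, 0.001]
[1, 0.012, 0.043, 0.0, -0.003, 0.005, 0.001]
[1, 0.012, 0.059, 0.006, -0.003, 0.005, 0.001]
[1, 0.012, 0.074, 0.013, -0.003, 0.005, 0.001]
[1, 0.012, 0.089, 0.021, -0.003, 0.005, 0.001]
[1, 0.012, 0.104, 0.03, -0.003, 0.005, 0.001]
[1, 0.012, 0.118, 0.04, -0.003, 0.005, 0.001]
[1, 0.012, 0.131, 0.05, -0.003, 0.005, 0.001]
```

move_arm --pt "1 0.012 0.027 -0.005 0 0 0" --pt "1 0.012 0.043 0 0 0 0" --pt "1 0.012 0.059 0.006 0 0 0" --pt "1 0.012 0.074 0.013 0 0 0" --pt "1 0.012 0.089 0.021 0 0 0" --pt "1 0.012 0.104 0.03 0 0 0" --pt "1 0.012 0.118 0.04 0 0 0" --pt "1 0.012 0.131 0.05 0 0 0"

```text
time_s: 6.75
position: [0.5223, -0.3042, 0.1364]
eef_rot: [[0.999, 0.043, 0.0], [0.043, -0.999, -0.0], [0.0, 0.0, -1.0]]
force: [0.9, 0.5, 2.6]
opening: 0.0
gripper_force: 1.2
```

Run:
```python
from h import *
o=telemetry.get_obs();print(o["position"],o["force"])
for l in (.36,.42,.48,.54,.6,.66,.72,.78): row(*levpose(l))
```

```text
[ 0.52232667 -0.30420597  0.13640444] [0.86570409 0.4960812  2.60867909]
[1, -0.012, -0.002, 0.025, 0.0, -0.0, 0.0]
[1, -0.012, 0.011, 0.037, 0.0, -0.0, 0.0]
[1, -0.012, 0.022, 0.049, 0.0, -0.0, 0.0]
[1, -0.012, 0.033, 0.062, 0.0, -0.0, 0.0]
[1, -0.012, 0.043, 0.076, 0.0, -0.0, 0.0]
[1, -0.012, 0.052, 0.091, 0.0, -0.0, 0.0]
[1, -0.012, 0.06, 0.106, 0.0, -0.0, 0.0]
[1, -0.012, 0.067, 0.121, 0.0, -0.0, 0.0]
```

move_arm --pt "1 -0.003 0.002 0.025 0 0 0" --pt "1 -0.006 0.011 0.037 0 0 0" --pt "1 -0.006 0.022 0.049 0 0 0" --pt "1 -0.006 0.033 0.062 0 0 0" --pt "1 -0.006 0.043 0.076 0 0 0" --pt "1 -0.006 0.052 0.091 0 0 0" --pt "1 -0.006 0.06 0.106 0 0 0" --pt "1 -0.006 0.067 0.121 0 0 0"

```text
time_s: 7.55
position: [0.5213, -0.3244, 0.0999]
eef_rot: [[0.999, 0.043, 0.0], [0.043, -0.999, -0.0], [0.0, 0.0, -1.0]]
force: [-0.2, -0.5, 3.3]
opening: 0.0003
gripper_force: 1.3
```

Run:
```python
from h import *
o=telemetry.get_obs();print(o["position"],o["force"])
for l in (.82,.88,.94,1.,1.05,1.08): row(*levpose(l))
```

```text
[ 0.52133422 -0.32441136  0.09988186] [-0.15783624 -0.51908239  3.26543473]
[1, -0.006, 0.004, 0.01, 0.0, -0.0, 0.0]
[1, -0.006, 0.01, 0.026, 0.0, -0.0, 0.0]
[1, -0.006, 0.015, 0.042, 0.0, -0.0, 0.0]
[1, -0.006, 0.019, 0.059, 0.0, -0.0, 0.0]
[1, -0.006, 0.021, 0.073, 0.0, -0.0, 0.0]
[1, -0.006, 0.022, 0.081, 0.0, -0.0, 0.0]
```

move_arm --pt "1 0 0.004 0.01 0 0 0" --pt "1 0 0.01 0.026 0 0 0" --pt "1 0 0.015 0.042 0 0 0" --pt "1 0 0.019 0.059 0 0 0" --pt "1 0 0.02 0.068 0 0 0" --pt "1 0 0.02 0.074 0 0 0"

```text
time_s: 8.15
position: [0.5215, -0.3301, 0.0777]
eef_rot: [[0.999, 0.044, -0.0], [0.044, -0.999, -0.0], [-0.0, 0.0, -1.0]]
force: [0.5, -2.0, 3.9]
opening: 0.0004
gripper_force: 1.5
```

move_arm --pt "1 0 0 0.004 0 0 0" --pt "1 0 0 0.008 0 0 0" --pt "1 0 0 0.012 0 0 0"

```text
time_s: 8.45
position: [0.522, -0.3304, 0.0762]
eef_rot: [[0.999, 0.044, 0.001], [0.044, -0.999, -0.001], [0.001, 0.001, -1.0]]
force: [-6.0, 1.7, 26.7]
opening: 0.0001
gripper_force: 13.7
```

At 27 N the lever is on its stop. I'll retreat and check.

move_arm --pt "1 0 0 -0.03 0 0 0" --pt "1 0 0 -0.15 0 0 0" --pt "1 0 0 -0.3 0 0 0" --pt "1 -0.3 0 -0.45 0 0 0" --pt "1 -0.45 0 -0.45 0 0 0" --pt "1 -0.45 0 -0.45 0 0 0" --pt "1 -0.45 0 -0.45 0 0 0" --pt "1 -0.45 0 -0.45 0 0 0"

```text
time_s: 9.25
position: [0.3861, -0.3357, 0.2097]
eef_rot: [[0.999, 0.042, 0.001], [0.042, -0.999, 0.0], [0.001, -0.0, -1.0]]
force: [0.4, -0.7, -0.4]
opening: 0.0003
gripper_force: 0.0
```

Run:
```python
from h import *
import cv2
p,d=grab_frame("wrist");cv2.imwrite("pics/w3.png",p[:,:,::-1])
p,d=grab_frame("scene");cv2.imwrite("pics/s3.png",cv2.resize(p[170:250,240:340,::-1],None,fx=7,fy=7,interpolation=cv2.INTER_CUBIC))
print(telemetry.get_obs()["position"],telemetry.get_obs()["force"])
c=camera_model("scene")
for l in(.9,1.05):
    th=.45+l;P=piv-.098*np.sin(th)*ey+(.066+.098*np.cos(th))*ez
    q=c["camera_matrix"]@(c["orientation"].T@(P-c["xyz"]));print(l,(q[:2]/q[2]-[240,170])*7)
```

```text
[ 0.38726159 -0.33570658  0.20917403] [ 0.42152034 -0.37585435  0.27949521]
0.9 [419.58905513  47.36583411]
1.05 [419.48748879  69.28602878]
```

View pics/w3.png

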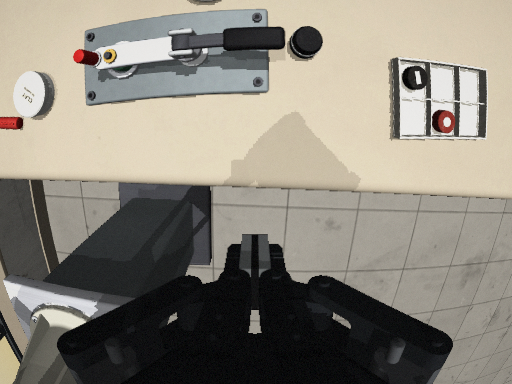

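View pics/s3.png

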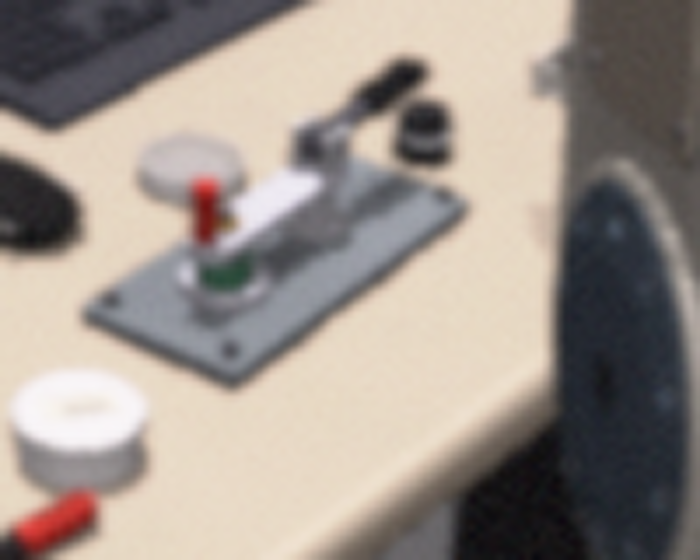

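The lever tip in the scene crop is at about (418,70), which matches 1.05 rad. Pressing down put some side force on the lever, so I'll check the strap angle again.

Run:
```python
from h import *
c=camera_model("scene");w=camera_model("wrist");K=w["camera_matrix"]
for a in(0,.06):
    e=-np.sin(a)*ex+np.cos(a)*ey
    for n,P in(("pegtop",piv+.106*e+.085*ez),("pegbase",piv+.106*e+.05*ez),("tip",piv-.098*e+.073*ez)):
        q=c["camera_matrix"]@(c["orientation"].T@(P-c["xyz"]))
        v=w["orientation"].T@(P-w["xyz"]);t=np.arctan2(np.hypot(*v[:2]),v[2]);m=v[:2]/np.hypot(*v[:2])*t*K[0,0]+K[:2,2]
        print(a,n,"scene",(q[:2]/q[2]-[240,170])*7,"wrist",m)
```

```text
0 pegtop scene [203.35961929 186.13235222] wrist [76.60808947 58.76912658]
0 pegbase scene [200.55069396 245.97883318] wrist [93.41785546 61.80610184]
0 tip scene [419.73218797  69.0295879 ] wrist [284.29922305  44.08054069]
0.06 pegtop scene [213.77118356 190.10952198] wrist [76.75523984 64.84058357]
0.06 pegbase scene [210.81520787 250.06382641] wrist [93.58290538 67.32697041]
0.06 tip scene [410.69250284  66.02430522] wrist [284.08750255  38.08438973]
```

Run:
```python
import cv2
p=cv2.imread("pics/w3.png")[5:105,65:325]
cv2.imwrite("pics/w3c.png",cv2.resize(p,None,fx=3,fy=3,interpolation=cv2.INTER_CUBIC))
```

```text
(no output)
```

View pics/w3c.png

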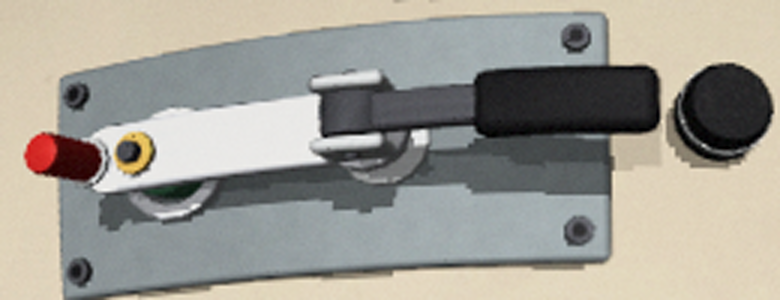

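The peg is at (42,153) and the lever tip at (657,99) in the crop. Both cameras put the strap at about 0.015 rad, well within 0.06, with the lever fully down and the bystanders undisturbed. I'll hand in.

```bash
python3 -c "
from bench import order;print(order.hand_in())"
```

```text
the job is handed in; nothing more can be done
None
```

I swung the strap to its stop, pushed the cam lever fully down onto the green mount, moved the arm clear and handed the job in. The hand-in returned no verdict. The last images put the strap about 0.015 rad from its stop and the lever at about 1.05 rad; I did not measure the pad's force on the mount.

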